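Gather the flanged nuts in the tote's pouring corner

TASK

Pick up the small white parts tote from the table and tilt it down towards its pouring corner (the one with the low walls and the flat lip) until all three steel nuts have slid together into that corner, without spilling any. Finish while still holding the tote up like that, clear of the table, clearly tilted and still, with the nuts lying in the corner; leave the dish, hex key and screwdriver where they are.

Things in the scene. Friction and masses are not known exactly. Their poses are not given: they have to be found in the camera images.
- tote: White plastic tote, any yaw, 160 (its x) x 120 (its y) x 45 mm, walls and floor 4 mm, 0.2 to 0.35 kg. Origin: centre of its underside, z up. Handle bar along its x over the middle. The pouring corner is at its +x +y: there both walls are only 28 mm high for 38 mm, and a flat lip 36 mm wide sticks out about 27 mm diagonally at that height, joined to them by a 12 mm flange
- tote_bar (a point): Centre of the handle bar, 91 mm above the tote's underside, over its centre; axes as the tote's. The bar is flat-sided, 152 mm long (x), 12 mm thick (y), 22 mm tall (z 80 to 102 mm), carried by a 24 mm wide post on each end wall; 35 mm free between bar and rim
- tote_corner (a point): Inner pouring corner of the tote at the level of the inner floor: 76 mm along the tote's x, 56 mm along its y, 4 mm above its underside. The nuts slide in the tote with a friction of about 0.2; sloping both sides by 0.4 rad or so makes them slide along the walls into the corner
- nut0: Steel flanged nut (identical three), standing in the tote, 24 g: flange 20 mm across and 7 mm high, neck 13 mm across, 18 mm high in all. Origin: centre of its underside; z up its axis
- nut1: Steel flanged nut (identical three), standing in the tote, 24 g: flange 20 mm across and 7 mm high, neck 13 mm across, 18 mm high in all. Origin: centre of its underside; z up its axis
- nut2: Steel flanged nut (identical three), standing in the tote, 24 g: flange 20 mm across and 7 mm high, neck 13 mm across, 18 mm high in all. Origin: centre of its underside; z up its axis
- dish: Bystander: round glass dish, 124 mm across, 55 mm high, 0.38 kg. Origin: centre of its underside
- hexkey: Bystander: black steel hex key lying flat, L shape, 8 mm thick, 108 mm long leg along its x, 30 mm short leg. Origin: under the middle of the long leg
- driver: Bystander: screwdriver with a black handle, 190 mm long, lying along its own x. Origin: under the middle of its length

How it is judged (in metres and radians):
On the way:
1. the tote is lifted clear of the table (contact force between tote and table below 0.05 N and height (world z) of tote_corner above 0.03 m), for 0.2 s.
At the end, for the whole second after the job is handed in: Tote gripped (over 1 N), inner pouring corner over 30 mm above the table, touching neither table nor bystanders; both sides slope down to that corner by over 0.12 rad, total tilt under 1 rad; all nuts in the tote within 65 mm of that inner corner; tote and nuts still (under 0.03 m/s) (all of step 1 and contact force between tote and dish below 0.05 N and contact force between tote and hexkey below 0.05 N and contact force between tote and driver below 0.05 N and contact force between the fingers and tote above 1 N and angle between tote's own x axis and vertical above 1.6908 rad and angle between tote's own y axis and vertical above 1.6908 rad and angle between tote's own z axis and vertical below 1 rad and linear speed of each of tote, nut0, nut1, nut2 below 0.03 m/s and distance between each of nut0, nut1, nut2 and tote_corner below 0.065 m and x of each of nut0, nut1, nut2 in the frame of tote below 0.08 m and y of each of nut0, nut1, nut2 in the frame of tote below 0.06 m); the arm keeps its last pose, push and grip.
It fails at once if the glass dish is moved more than 30 mm (distance of dish from where it was at the start of the episode above 0.03 m).
It fails at once if the hex key is moved more than 30 mm (distance of hexkey from where it was at the start of the episode above 0.03 m).
It fails at once if the screwdriver is moved more than 30 mm (distance of driver from where it was at the start of the episode above 0.03 m).
It also fails if it takes over 37 s, if anything falls off the work surface, if the arm or the gripper's body presses on something with over 40 N, if the wrist force passes 120 N, or if a joint passes its speed limit or range.

ROBOT

A 6-joint arm with a two-finger parallel gripper is mounted at the origin on the work surface. World frame = base frame: x ahead of the robot, y to its left, z up, the work surface at z = 0. Lengths are in mm, angles in degrees, forces in N, time in s.
With the tool pointing down it reaches from about 350 to 850 mm from the base axis. Payload 8.1 kg.
Tool frame: the origin (TCP) lies midway between the tips of the shut fingers; the grasp point (between the pads) lies 19 mm behind it; x points along the fingers, y is the direction in which the jaws open and shut, and the axes are right-handed (so a half turn about x gives the same grasp; the last joint's range is limited). The gripper opens to 85 mm and grips with 20 to 120 N. Pads are 22 mm wide; open, the fingers measure 114 mm over their backs; the gripper's body (76 mm by 85 mm) begins 54 mm behind the grasp point. The pads swing forward as they close: fully open they stand 13 mm farther back than shut.
Start: joints at [-76.169, 7.471, 85.268, -0, 87.261, -4.893], TCP at [192.628, -568.242, 197.892] pointing down, gripper open.
Joint ranges: [-169.43, 169.43], [-51.17, 129.36], [1.28, 143.12], [-76.62, 256.62], [0, 156.53], [-152.29, 152.29]. Speed limits (degrees/s): [136.94, 136.94, 159.86, 180, 180, 180].

INTERFACE

Orientations are given as [roll, pitch, yaw] about the fixed x, y, z axes, in that order (R = Rz(yaw) Ry(pitch) Rx(roll)).
In Python, from bench import r gives the robot as it stands.
- The arm moves only by the tool move_arm, never from a script. Its argument "deltas" is a list of rows, each a list of 2 entries, a list of its own where there are three numbers: the shift along the tool's x, y, z in mm, then the turn about the tool's x in degrees. A call has 1 to 12 rows; each row is the pose to reach, as a shift and turn from the pose measured when the call began, along the tool's axes at that moment; what a row does not reach only later rows make up. A row lasts 1/8 s, in which the tool goes at most 62.5 mm and 10.7 degrees, less where a joint would pass 70% of its speed; a pose out of reach is approached as far as the arm can. A call with a gripper value outside its range is refused whole. "jaw" is the opening, from -1 (shut) to 1 (fully open), set as the call begins (left out, the last holds). The fingers move at their own pace and stop on an object; "squeeze" is the grip in N (left out, the last holds). Time passes only in rows, so rows that repeat a pose let the fingers close. It gives the time, the measured TCP pose, the force and the opening at its end, in the units of the state.
- r.sense(): the state, without advancing time (a new reading comes with each control period).
- r.snapshot(name): name is "scene" or "top"; returns (picture, depth): 480x640x3 uint8, red, green, blue; 480x640 float32, mm along the optical axis (not along the pixel's ray), 0 where there is no reading.
- r.get_calibration(name): a dict with "fovy" (degrees; the focal length in pixels is half the picture's height over the tangent of half this angle, whatever the lens; pixels are square), "cx", "cy" (the principal point, pixels), "position" and "attitude" of the camera in the world. Camera axes: x right, y down, z forward; pixel columns grow to the right and rows downward; lengths in mm; the calibration is good to about 2 mm. A picture is of the moment at which its call begins. get_calibration takes no time and is no camera call.
- r.hand_in(): hands the job in, once; it reports no verdict.
The state is a dict: "time": time; "joint_pos": joint angles; "qd": joint speeds; "joint_efforts": joint torques, N m; "tool_pos": TCP position; "tcp_rot": TCP orientation; "ft_force": force on the tool from outside, world axes, zero at the start; "wrist_torque": the same for the moment, N m; "finger_gap": finger opening in mm.
Only numpy, scipy, OpenCV 4.12 (cv2) and the standard library are available. Lean on these libraries where they do the work, as an engineer would, in place of code of your own. Each camera call takes 0.05 s, during which the arm holds its last target. There are 200 camera calls.

## Working session

There is one attempt and no reset: what is moved stays moved. The work goes in short steps, Python scripts to look and compute and a tool call to move; the robot and the scene stay as the last step left them, time stands still between calls to the robot, and variables do not carry over. Pictures are saved under pics/ and viewed, about 8 in all and at most 12, crops included, and the job is handed in when it is done.

Besides the shell and the picture viewer there is one more tool, called after "Emit:" as a command line: name --argument value ..., lists and objects as JSON in quotes. move_arm: Moves the arm, as the interface text tells. Its arguments: {"type":"object","properties":{"deltas":{"type":"array","items":{"type":"array"}},"jaw":{"type":"number"},"squeeze":{"type":"number"}},"required":["deltas"]}

```bash
ls; mkdir -p pics
cat > h.py <<'E'
import numpy as np, cv2
from scipy.spatial.transform import Rotation as R
from bench import r
E
python3 - <<'E'
from h import *
import numpy as np
for n in ("scene","top"):
    p,d=r.snapshot(n); cv2.imwrite(f"pics/{n}0.png",p[:,:,::-1]); np.save(f"{n}0.npy",d)
    print(n,r.get_calibration(n),(d==0).mean())
print(r.sense())
E
```

```text
pics
scene {'fovy': 56.817657059367164, 'cx': 325.75213576488784, 'cy': 240.6555481768365, 'position': array([1005.29448656, -639.93551559,  695.36231553]), 'attitude': array([-127.83726726,    0.51620544,   32.03274857])} 0.003990885416666667
top {'fovy': 48.91762739200511, 'cx': 316.28811640944724, 'cy': 244.17736849934437, 'position': array([ 463.26694281,  -12.04626654, 1485.6585288 ]), 'attitude': array([-174.16721346,    0.83677492,  -90.13015498])} 0.0040071614583333335
{'time': 0.1, 'joint_pos': array([-7.61700881e+01,  7.51197403e+00,  8.53256127e+01,  3.15644544e-03,
        8.72656526e+01, -4.89353590e+00]), 'qd': array([-0.04290049, -0.15050171, -0.10279389,  0.01310375,  0.04736348,
        0.02461409]), 'joint_efforts': array([ 1.70384021e-03, -5.70952427e+01, -5.01937795e+01, -1.74616898e-04,
        8.09466757e-03, -6.30303916e-06]), 'tool_pos': array([ 192.4938533 , -567.65074795,  196.91233816]), 'tcp_rot': array([-96.64261095,  89.8967126 , 102.08068342]), 'ft_force': array([-0.67847618, -0.20789684,  0.62976577]), 'wrist_torque': array([ 0.05518078, -0.07706793, -0.04920513]), 'finger_gap': 85.06044451972036}
```

View pics/top0.png

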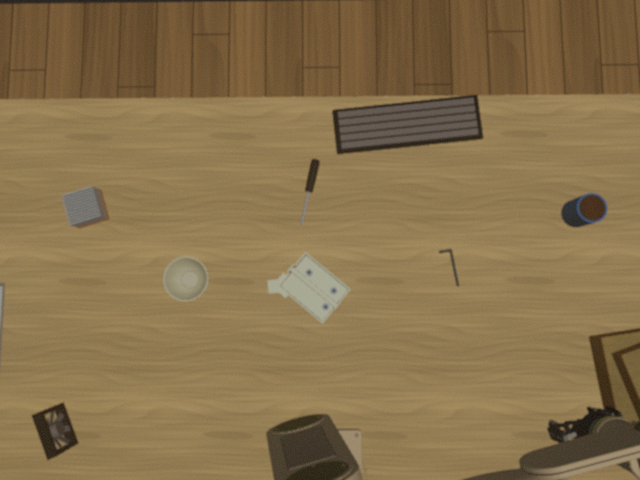

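View pics/scene0.png

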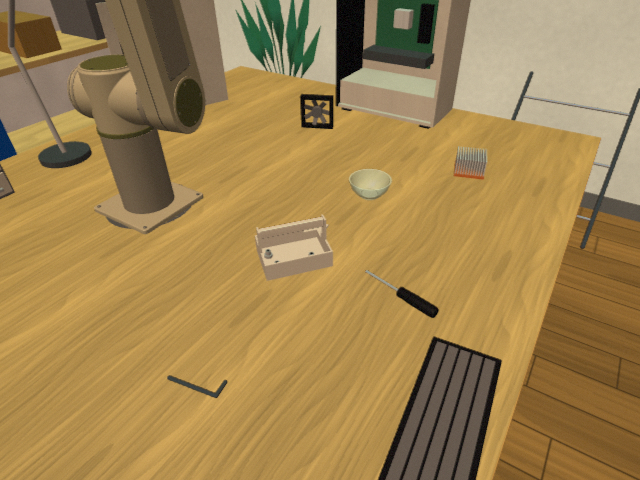

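```bash
cat >> h.py <<'E'
def cloud(n,d):
    c=r.get_calibration(n); f=240/np.tan(np.radians(c['fovy']/2))
    v,u=np.mgrid[:480,:640]
    P=np.dstack([(u-c['cx'])/f*d,(v-c['cy'])/f*d,d])
    return P@R.from_euler('xyz',c['attitude'],degrees=True).as_matrix().T+c['position']
E
python3 - <<'E'
from h import *
d=np.load("top0.npy"); P=cloud("top",d)
im=cv2.imread("pics/top0.png")
print("table z",np.median(P[230:330,380:430,2]))
cr=cv2.resize(im[235:340,250:370],None,fx=5,fy=5,interpolation=cv2.INTER_CUBIC)
z=np.clip(P[235:340,250:370,2],0,110)/110*255
zc=cv2.applyColorMap(cv2.resize(z.astype(np.uint8),None,fx=5,fy=5,interpolation=cv2.INTER_NEAREST),cv2.COLORMAP_JET)
cv2.imwrite("pics/c1.png",np.hstack([cr,zc])[:, :1200] if 0 else cv2.resize(np.hstack([cr,zc]),(800,350)))
S=P[235:340,250:370].reshape(-1,3)
for lo,hi in((75,115),(38,55),(22,34)):
    m=(S[:,2]>lo)&(S[:,2]<hi); q=S[m]
    (c,s,a)=cv2.minAreaRect(q[:,:2].astype(np.float32))
    print(lo,hi,m.sum(),"rect",c,s,a,"zmed",np.median(q[:,2]))
q=S[S[:,2]>8]; print("all",cv2.minAreaRect(q[:,:2].astype(np.float32)))
# scene cloud too
d2=np.load("scene0.npy");P2=cloud("scene",d2)
S2=P2.reshape(-1,3); m=(np.linalg.norm(S2[:,:2]-np.median(q[:,:2],0),axis=1)<130)
q2=S2[m]; print("scene table z",np.median(q2[np.abs(q2[:,2])<8][:,2]))
for lo,hi in((75,115),(40,50)):
    k=q2[(q2[:,2]>lo)&(q2[:,2]<hi)]; print("scene",cv2.minAreaRect(k[:,:2].astype(np.float32)),len(k),k[:,2].max())
E
```

```text
table z 0.4667098473009901
75 115 298 rect (491.98675537109375, 16.653366088867188) (160.05020141601562, 22.324424743652344) 50.36790084838867 zmed 102.25472404807783
38 55 245 rect (493.3575134277344, 19.123809814453125) (165.8048553466797, 122.56494903564453) 50.284019470214844 zmed 45.29870483771015
22 34 299 rect (489.850341796875, 39.73271942138672) (185.665771484375, 146.41465759277344) 50.4777946472168 zmed 28.093250948395735
all ((493.3807067871094, 29.257186889648438), (333.7225646972656, 284.71734619140625), 89.17338562011719)
scene table z 1.2203228789311993
scene ((494.1786193847656, 16.76861572265625), (160.370361328125, 27.813684463500977), 49.35485076904297) 724 105.64091468180447
scene ((494.1964111328125, 16.763351440429688), (160.34840393066406, 124.59765625), 50.089847564697266) 306 49.20482511474984
```

View pics/c1.png

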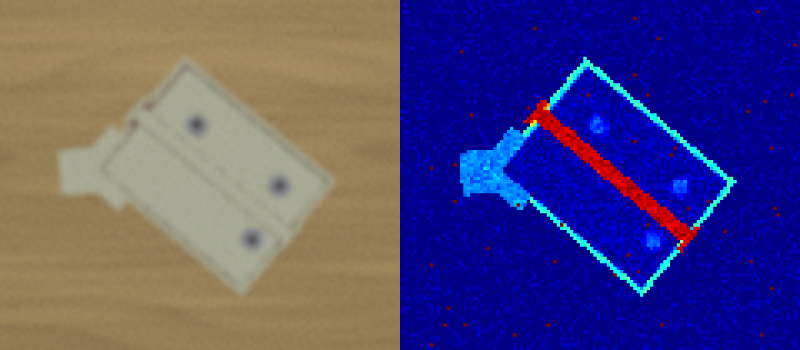

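```bash
cat >> h.py <<'E'
def pose():
    s=r.sense(); return s['tool_pos'],R.from_euler('xyz',s['tcp_rot'],degrees=True).as_matrix(),s
def to(world,az=None):
    """shift in tool axes to world point, turn about tool x so that tool y (mod 180) has azimuth az"""
    p,M,s=pose(); out=M.T@(np.array(world)-p)
    print('t',round(s['time'],2),'pos',p.round(1),'gap',round(s['finger_gap'],1),'F',s['ft_force'].round(1),'\nM',M.round(3).tolist(),'\nq',s['joint_pos'].round(1))
    print('shift',out.round(1))
    if az is not None:
        a=np.degrees(np.arctan2(M[1,1],M[0,1])); print('tool y az',a.round(1),'turn (tool x down: -d az)',((-(az-a)+90)%180-90).round(1))
E
python3 -c "
from h import *
to([870,-300,260],140.3)"
```

```text
t 0.1 pos [ 192.5 -567.7  196.9] gap 85.1 F [-0.7 -0.2  0.6] 
M [[-0.0, 0.321, -0.947], [0.002, -0.947, -0.321], [-1.0, -0.002, -0.0]] 
q [-76.2   7.5  85.3   0.   87.3  -4.9]
shift [ -62.9  -36.1 -727.6]
tool y az -71.3 turn (tool x down: -d az) -31.6
```

Emit:
move_arm --deltas '[[[-5,-3,-60],0],[[-10,-6,-120],0],[[-15,-9,-180],0],[[-20,-12,-240],0],[[-25,-15,-300],0],[[-30,-18,-360],0],[[-35,-21,-420],0],[[-40,-24,-480],0],[[-45,-27,-540],0],[[-50,-30,-600],0],[[-55,-33,-660],0],[[-60,-35,-720],0]]'

```text
time: 1.6
tool_pos: [819.0, -306.5, 245.4]
tcp_rot: [143.5, 88.8, -17.9]
ft_force: [61.7, -24.5, 69.4]
finger_gap: 85.3
```

```bash
python3 -c "
from h import *
to([930,-330,260])"
```

```text
t 1.6 pos [ 819.  -306.5  245.4] gap 85.3 F [ 61.7 -24.5  69.4] 
M [[0.02, 0.319, -0.948], [-0.006, -0.948, -0.319], [-1.0, 0.012, -0.017]] 
q [-2.390e+01  6.480e+01  1.200e+00  1.000e-01  1.128e+02  4.750e+01]
shift [-12.3  57.8 -98. ]
```

Emit:
move_arm --deltas '[[[0,10,60],0],[[0,10,60],0],[[0,10,60],0]]'

```text
time: 1.98
tool_pos: [761.3, -335.4, 239.4]
tcp_rot: [148.9, 89.4, -12.7]
ft_force: [0.5, 0.2, -0.3]
finger_gap: 85.6
```

```bash
python3 -c "
from h import *
to([930,-330,260]); print(r.sense()['joint_pos'])"
```

```text
t 1.98 pos [ 761.3 -335.4  239.4] gap 85.6 F [ 0.5  0.2 -0.3] 
M [[0.011, 0.317, -0.948], [-0.002, -0.948, -0.317], [-1.0, 0.006, -0.009]] 
q [-27.4  47.9  28.3   0.2 103.2  44.2]
shift [ -18.8   48.5 -161.9]
[-27.38056399  47.91143722  28.30109619   0.16347028 103.18193699
  44.18280283]
```

Emit:
move_arm --deltas '[[[0,0,0],0]]'

```text
time: 2.1
tool_pos: [761.9, -335.4, 241.1]
tcp_rot: [147.8, 89.2, -13.7]
ft_force: [0.9, 0.2, 0.2]
finger_gap: 85.5
```

Emit:
move_arm --deltas '[[[0,0,0],0]]'

```text
time: 2.22
tool_pos: [762.9, -335.3, 241.9]
tcp_rot: [146.9, 89.1, -14.6]
ft_force: [0.6, 0.3, -0.5]
finger_gap: 85.3
```

```bash
python3 -c "
from h import *
to([493,17,260],140.3); print(r.sense()['joint_pos'])"
```

```text
t 2.23 pos [ 762.9 -335.3  241.9] gap 85.3 F [ 0.6  0.3 -0.5] 
M [[0.014, 0.317, -0.948], [-0.004, -0.948, -0.317], [-1.0, 0.008, -0.012]] 
q [-27.3  48.   28.    0.2 103.2  44.2]
shift [ -23.3 -419.6  143.9]
tool y az -71.5 turn (tool x down: -d az) -31.8
[-27.33888031  47.95862937  27.97439094   0.19394576 103.23454552
  44.20801289]
```

Emit:
move_arm --deltas '[[[-6,-42,20],-10],[[-13,-85,40],-20],[[-20,-130,61],-30],[[-26,-175,82],-40],[[-32,-219,102],-50],[[-39,-262,122],-60],[[-45,-306,143],-70],[[-51,-350,163],-80],[[-58,-394,184],-90],[[-64,-437,204],-100],[[-64,-437,204],-110],[[-64,-437,204],-120]]'

```text
time: 3.72
tool_pos: [431.2, 15.5, 302.4]
tcp_rot: [29.3, 88.9, -11.7]
ft_force: [0.6, -0.1, 0.1]
finger_gap: 85.1
```

Emit:
move_arm --deltas '[[[0,0,0],-10],[[0,0,0],-20],[[0,0,0],-30],[[0,0,0],-40],[[0,0,0],-50],[[0,0,0],-60],[[0,0,0],-70],[[0,0,0],-80],[[0,0,0],-90],[[0,0,0],-100],[[0,0,0],-110]]'

```text
time: 5.1
tool_pos: [430.6, 61.5, 303.0]
tcp_rot: [-124.5, 87.1, -59.1]
ft_force: [0.6, -0.2, 0.6]
finger_gap: 85.4
```

```bash
python3 -c "
from h import *
to([493,17,160],140.3); print(r.sense()['joint_pos'])"
```

```text
t 5.1 pos [430.6  61.5 303. ] gap 85.4 F [ 0.6 -0.2  0.6] 
M [[0.026, -0.909, 0.416], [-0.043, 0.415, 0.909], [-0.999, -0.041, -0.028]] 
q [   3.7  -20.8  100.6   -2.6   98.9 -152.1]
shift [146.3 -69.3 -10.4]
tool y az 155.5 turn (tool x down: -d az) 15.2
[   3.70337323  -20.78764272  100.57172477   -2.57230877   98.89989777
 -152.14447069]
```

Emit:
move_arm --deltas '[[[35,-17,-3],5],[[70,-34,-5],10],[[105,-52,-8],15],[[135,-69,-10],15],[[135,-69,-10],15],[[135,-69,-10],15]]'

```text
time: 5.85
tool_pos: [493.7, 18.4, 173.4]
tcp_rot: [-107.2, 87.1, -56.8]
ft_force: [-1.3, -0.2, 0.5]
finger_gap: 85.3
```

```bash
python3 -c "
from h import *
p,M,s=pose(); t=np.array([493.2,17,91])+19*M[:,0]; print(t)
to(t,140.3)
a,d=r.snapshot('scene'); cv2.imwrite('pics/s2.png',a[:,:,::-1])"
```

```text
[493.72995613  16.19027852  72.0246608 ]
t 5.85 pos [493.7  18.4 173.4] gap 85.3 F [-1.3 -0.2  0.5] 
M [[0.028, -0.77, 0.637], [-0.043, 0.636, 0.771], [-0.999, -0.049, -0.015]] 
q [  -1.9  -10.1  105.2   -2.4   83.2 -142.1]
shift [ 1.013e+02  3.500e+00 -1.000e-01]
tool y az 140.5 turn (tool x down: -d az) 0.2
```

View pics/s2.png

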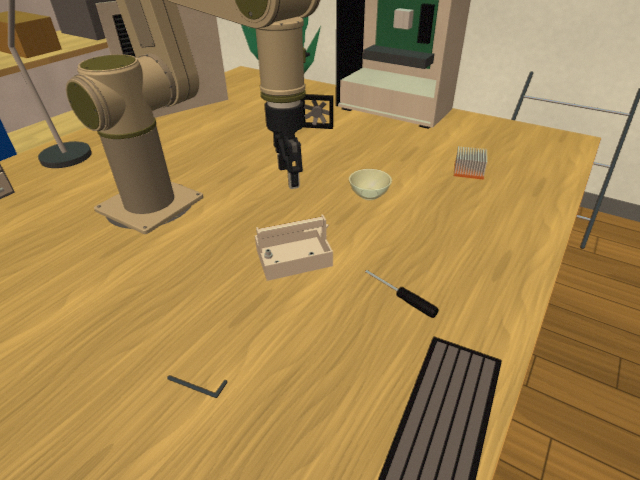

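Gripper at pixel (290,175) stands above the tote bar at (292,230), in line with it, and nothing has been disturbed. Descend and grip.

Emit:
move_arm --deltas '[[[40,2,0],0],[[75,3,0],0],[[100,3.5,0],0],[[100,3.5,0],0],[[100,3.5,0],0]]' --jaw 1

```text
time: 6.52
tool_pos: [495.5, 16.6, 76.0]
tcp_rot: [-103.6, 86.9, -53.1]
ft_force: [0.2, 0.1, 0.3]
finger_gap: 85.0
```

Emit:
move_arm --deltas '[[[0,0,0],0],[[0,0,0],0],[[0,0,0],0],[[0,0,0],0]]' --jaw -1 --squeeze 100

```text
time: 7.02
tool_pos: [495.4, 16.6, 76.1]
tcp_rot: [-103.7, 86.9, -53.2]
ft_force: [-0.5, -0.5, -0.1]
finger_gap: 12.1
```

```bash
python3 -c "
from h import *
to([430,16,480],140.3)"
```

```text
t 7.03 pos [495.4  16.6  76.1] gap 12.1 F [-0.5 -0.5 -0.1] 
M [[0.032, -0.77, 0.637], [-0.043, 0.635, 0.771], [-0.999, -0.052, -0.013]] 
q [  -2.1   -5.2  111.3   -2.5   72.1 -141.8]
shift [-405.4   29.1  -47.3]
tool y az 140.5 turn (tool x down: -d az) 0.2
```

Emit:
move_arm --deltas '[[[-12,0,0],0],[[-35,1,-1],0],[[-70,3,-5],0],[[-110,5,-9],0],[[-150,8,-14],0],[[-190,10,-19],0],[[-230,13,-23],0],[[-270,16,-28],0],[[-310,19,-33],0],[[-345,21,-37],0],[[-365,22,-39],0],[[-375,23,-40],0]]'

```text
time: 8.52
tool_pos: [440.2, 16.4, 452.0]
tcp_rot: [-101.5, 86.8, -51.0]
ft_force: [0.2, -0.1, -0.3]
finger_gap: -0.1
```

```bash
python3 -c "
from h import *
to([430,16,480],140.3)"
```

```text
t 8.53 pos [440.2  16.4 452. ] gap -0.1 F [ 0.2 -0.1 -0.3] 
M [[0.035, -0.77, 0.637], [-0.043, 0.635, 0.771], [-0.998, -0.054, -0.011]] 
q [  -2.4  -16.3   81.4   -2.6  112.8 -143.9]
shift [-28.3   6.   -7.1]
tool y az 140.5 turn (tool x down: -d az) 0.2
```

Run:
```python
from h import *
a,d=r.snapshot('scene'); t,d2=r.snapshot('top'); np.save('top3.npy',d2)
P=cloud("top",d2); S=P[200:360,230:390].reshape(-1,3)
for lo,hi in((75,115),(38,55)):
    q=S[(S[:,2]>lo)&(S[:,2]<hi)]; print(len(q),cv2.minAreaRect(q[:,:2].astype(np.float32)) if len(q) else 0)
P2=cloud("scene",d).reshape(-1,3); m=np.linalg.norm(P2[:,:2]-[493,17],axis=1)<140; q2=P2[m]
for lo,hi in((75,115),(40,50)):
    k=q2[(q2[:,2]>lo)&(q2[:,2]<hi)]; print("scene",len(k),cv2.minAreaRect(k[:,:2].astype(np.float32)) if len(k) else 0)
A=cv2.resize(a[180:300,230:350,::-1],(400,400)); B=cv2.resize(t[200:360,230:390,::-1],(400,400))
cv2.imwrite('pics/s3.png',np.hstack([A,B]))
```

```text
169 ((516.4619750976562, 41.23905944824219), (91.45826721191406, 21.92290496826172), 54.4372673034668)
139 ((508.1869812011719, 2.874969482421875), (160.49166870117188, 80.09822845458984), 51.0505256652832)
scene 717 ((493.90386962890625, 17.197853088378906), (160.83343505859375, 25.538185119628906), 50.25297927856445)
scene 297 ((493.97021484375, 16.718002319335938), (160.1635284423828, 121.83982849121094), 50.31087875366211)
```

View pics/s3.png

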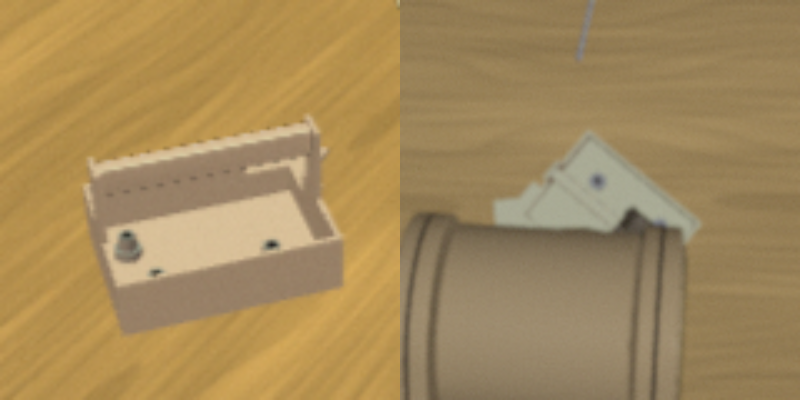

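```bash
python3 -c "
from h import *
p,M,s=pose(); t=np.array([493.7,17,90])+19*M[:,0]; print(t)
to(t+[0,0,40],140.3);to(t)"
```

```text
[494.34487818  16.18579091  71.02841083]
t 8.62 pos [440.3  16.4 451.1] gap -0.0 F [-0.  -0.4 -0.1] 
M [[0.034, -0.77, 0.637], [-0.043, 0.635, 0.771], [-0.999, -0.053, -0.011]] 
q [  -2.4  -16.2   81.4   -2.6  112.7 -143.9]
shift [341.4 -23.6  38.1]
tool y az 140.5 turn (tool x down: -d az) 0.2
t 8.62 pos [440.3  16.4 451.1] gap -0.0 F [-0.  -0.4 -0.1] 
M [[0.034, -0.77, 0.637], [-0.043, 0.635, 0.771], [-0.999, -0.053, -0.011]] 
q [  -2.4  -16.2   81.4   -2.6  112.7 -143.9]
shift [381.4 -21.5  38.6]
```

Emit:
move_arm --deltas '[[[40,-5,8],0],[[85,-10,17],0],[[130,-16,26],0],[[180,-22,38],0],[[225,-23,38],0],[[265,-23,38],0],[[300,-23,38],0],[[335,-23,38],0],[[362,-22,38],0],[[381,-21.5,38.5],0],[[382,-21.5,38.5],0],[[382,-21.5,38.5],0]]' --jaw 1

```text
time: 10.12
tool_pos: [494.2, 16.1, 70.5]
tcp_rot: [-102.3, 86.9, -51.9]
ft_force: [-0.2, 0.4, 0.3]
finger_gap: 84.9
```

Emit:
move_arm --deltas '[[[0,0,0],0],[[0,0,0],0],[[0,0,0],0],[[0,0,0],0],[[0,0,0],0],[[0,0,0],0],[[0,0,0],0]]' --jaw -1 --squeeze 110

```text
time: 11.0
tool_pos: [494.2, 16.1, 70.5]
tcp_rot: [-102.4, 86.9, -51.9]
ft_force: [0.6, 0.4, -0.1]
finger_gap: 0.1
```

```bash
python3 -c "
from h import *
to([430,16,480],140.3)
a,d=r.snapshot('scene'); cv2.imwrite('pics/s4.png',cv2.resize(a[100:300,200:400,::-1],(600,600)))"
```

```text
t 11.0 pos [494.2  16.1  70.5] gap 0.1 F [ 0.6  0.4 -0.1] 
M [[0.034, -0.77, 0.637], [-0.043, 0.635, 0.771], [-0.999, -0.053, -0.012]] 
q [  -2.2   -5.2  111.8   -2.5   71.3 -141.9]
shift [-411.    27.6  -45.7]
tool y az 140.5 turn (tool x down: -d az) 0.2
```

View pics/s4.png

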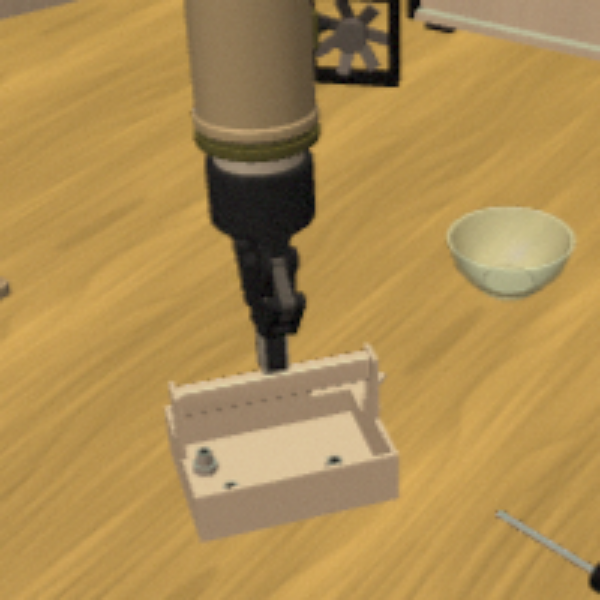

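Run:
```python
from h import *
a,d=r.snapshot('scene'); P=cloud('scene',d)
t=a.max(2); p,M,s=pose(); print(p, s['finger_gap'])
for v in range(198,232,2):
    m=np.where((t[v,275:312]<75))[0]+275
    if len(m): print(v,m.min(),m.max(),P[v,m].mean(0).round(1), 'rel tool',(M.T@(np.median(P[v,m],0)-p)).round(1))
# bar top points near
reg=P[215:250,255:330].reshape(-1,3); k=reg[(reg[:,2]>98)&(reg[:,2]<106)&(np.abs(reg[:,0]-493)<70)]
print('bar top',len(k),k.mean(0),cv2.minAreaRect(k[:,:2].astype(np.float32)))
q=P[200:240,270:315].reshape(-1,3); c=a[200:240,270:315].max(2).ravel()
```

```text
[494.16994985  16.15206405  70.50513812] 0.12600793936996457
198 282 300 [512.   -3.6 188.8] rel tool [-112.8  -27.    -7.7]
200 282 301 [516.6  -8.6 188. ] rel tool [-123.4  -46.9   -2.5]
202 284 301 [525.8 -13.9 189. ] rel tool [-120.4  -57.3   -1.5]
204 284 300 [521.7 -10.8 180.8] rel tool [-112.3  -52.7   -1.4]
206 284 299 [518.6  -8.9 173.6] rel tool [-104.4  -46.2   -0.8]
208 285 299 [517.   -5.4 166. ] rel tool [-95.5 -40.1  -3.5]
210 286 298 [514.5  -2.5 158.3] rel tool [-85.7 -31.1   0. ]
212 288 294 [506.    4.4 146.1] rel tool [-70.1 -16.5   3.3]
214 288 294 [500.9  10.5 135.3] rel tool [-64.  -11.    0.4]
216 289 294 [502.5   9.7 131. ] rel tool [-59.7 -13.9  -0.4]
218 289 294 [502.    9.9 125.2] rel tool [-54.2 -13.   -0.5]
220 289 294 [501.7   9.8 119.7] rel tool [-48.4 -10.8   0.5]
222 289 294 [502.2   8.6 115.1] rel tool [-43.7 -12.5  -0.8]
bar top 288 [493.11631035  14.28175483 101.6650775 ] ((493.6661071777344, 17.125877380371094), (159.7372589111328, 24.730045318603516), 49.91183090209961)
```

Run:
```python
from h import *
a,d=r.snapshot('scene'); P=cloud('scene',d)
cv2.imwrite('pics/s5.png',cv2.resize(a[190:260,255:345,::-1],None,fx=8,fy=8,interpolation=cv2.INTER_CUBIC))
for v in range(216,234,1): print(v,[(tuple(P[v,u].round(0).astype(int))) for u in (286,289,291,294,297)])
```

```text
216 [(np.int64(489), np.int64(7), np.int64(128)), (np.int64(499), np.int64(5), np.int64(132)), (np.int64(502), np.int64(8), np.int64(132)), (np.int64(507), np.int64(13), np.int64(131)), (np.int64(402), np.int64(164), np.int64(3))]
217 [(np.int64(488), np.int64(8), np.int64(124)), (np.int64(499), np.int64(5), np.int64(130)), (np.int64(500), np.int64(10), np.int64(127)), (np.int64(507), np.int64(13), np.int64(128)), (np.int64(402), np.int64(163), np.int64(1))]
218 [(np.int64(491), np.int64(4), np.int64(125)), (np.int64(498), np.int64(6), np.int64(126)), (np.int64(502), np.int64(8), np.int64(126)), (np.int64(507), np.int64(12), np.int64(126)), (np.int64(407), np.int64(157), np.int64(3))]
219 [(np.int64(488), np.int64(8), np.int64(119)), (np.int64(498), np.int64(6), np.int64(123)), (np.int64(501), np.int64(9), np.int64(123)), (np.int64(507), np.int64(13), np.int64(123)), (np.int64(408), np.int64(155), np.int64(1))]
220 [(np.int64(489), np.int64(6), np.int64(117)), (np.int64(498), np.int64(5), np.int64(121)), (np.int64(500), np.int64(11), np.int64(118)), (np.int64(505), np.int64(14), np.i
[... 2353 characters left out ...]
np.int64(83))]
231 [(np.int64(488), np.int64(4), np.int64(87)), (np.int64(493), np.int64(9), np.int64(86)), (np.int64(497), np.int64(11), np.int64(86)), (np.int64(499), np.int64(20), np.int64(81)), (np.int64(468), np.int64(73), np.int64(36))]
232 [(np.int64(487), np.int64(5), np.int64(84)), (np.int64(492), np.int64(10), np.int64(82)), (np.int64(494), np.int64(14), np.int64(80)), (np.int64(460), np.int64(70), np.int64(32)), (np.int64(467), np.int64(73), np.int64(32))]
233 [(np.int64(486), np.int64(6), np.int64(80)), (np.int64(453), np.int64(58), np.int64(33)), (np.int64(455), np.int64(64), np.int64(30)), (np.int64(463), np.int64(66), np.int64(32)), (np.int64(465), np.int64(76), np.int64(27))]
```

View pics/s5.png

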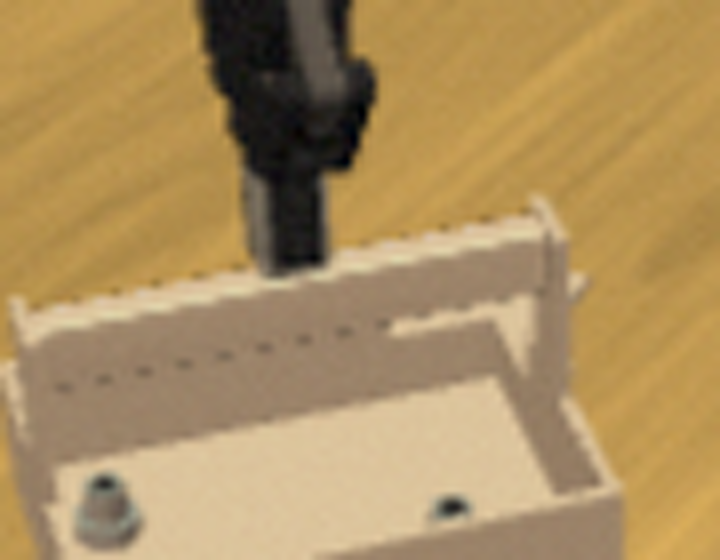

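The fingertips (crop pixel (290,272)) end right on top of the bar: they shut at z≈104, not the 70 reported. Real tips sit about 33 mm higher than read, so I reopen and go 32 mm lower. That is safe under either reading.

Emit:
move_arm --deltas '[[[-6,0,0],0],[[-6,0,0],0],[[-6,0,0],0],[[-6,0,0],0],[[-6,0,0],0],[[10,0,0],0],[[25,0,0],0],[[32,0,0],0],[[32,0,0],0]]' --jaw 1

```text
time: 12.28
tool_pos: [494.3, 14.7, 37.3]
tcp_rot: [-104.2, 87.0, -53.7]
ft_force: [0.0, 0.1, -0.3]
finger_gap: 85.4
```

Emit:
move_arm --deltas '[[[0,0,0],0],[[0,0,0],0],[[0,0,0],0],[[0,0,0],0],[[0,0,0],0],[[0,0,0],0],[[0,0,0],0]]' --jaw -1 --squeeze 110

```text
time: 13.15
tool_pos: [494.2, 15.2, 38.2]
tcp_rot: [-104.0, 87.0, -53.6]
ft_force: [-3.9, 1.4, 9.5]
finger_gap: 10.0
```

```bash
python3 -c "
from h import *
to([440,16,430],140.3)"
```

```text
t 13.15 pos [494.2  15.2  38.2] gap 10.0 F [-3.9  1.4  9.5] 
M [[0.031, -0.77, 0.637], [-0.042, 0.636, 0.771], [-0.999, -0.051, -0.013]] 
q [  -2.3   -2.6  113.1   -2.5   67.7 -141.8]
shift [-393.    22.5  -38.8]
tool y az 140.5 turn (tool x down: -d az) 0.2
```

Emit:
move_arm --deltas '[[[-8,0,0],0],[[-25,1,-1],0],[[-50,3,-4],0],[[-85,5,-8],0],[[-125,8,-13],0],[[-170,10,-18],0],[[-215,13,-23],0],[[-260,16,-28],0],[[-300,19,-33],0],[[-335,21,-36],0],[[-360,22,-38],0],[[-370,22,-38],0]]'

```text
time: 14.65
tool_pos: [441.6, 15.4, 409.6]
tcp_rot: [-101.2, 86.9, -50.7]
ft_force: [0.2, 0.3, -3.7]
finger_gap: 10.2
```

```bash
python3 -c "
from h import *
to([440,16,430],140.3)
a,d=r.snapshot('scene'); cv2.imwrite('pics/s6.png',cv2.resize(a[0:300,150:450,::-1],(600,600)))"
```

```text
t 14.65 pos [441.6  15.4 409.6] gap 10.2 F [ 0.2  0.3 -3.7] 
M [[0.034, -0.77, 0.637], [-0.042, 0.636, 0.771], [-0.999, -0.053, -0.011]] 
q [  -2.6  -17.9   87.2   -2.5  108.6 -143.8]
shift [-20.5   0.5  -0.8]
tool y az 140.5 turn (tool x down: -d az) 0.2
```

View pics/s6.png

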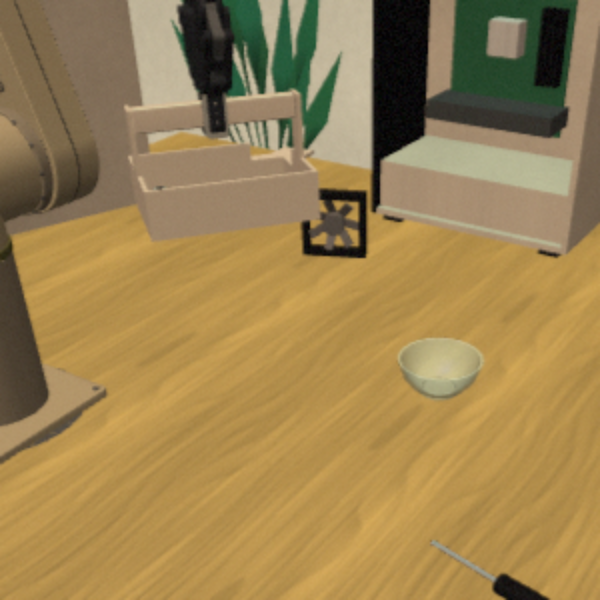

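```bash
cat > kin.py <<'E'
import numpy as np
from scipy.spatial.transform import Rotation as R
from scipy.optimize import least_squares
rot=lambda a,t:R.from_rotvec(np.radians(t)*np.eye(3)['xyz'.index(a)]).as_matrix()
def fk(q,g):
    d1,a1,L1,e,L2,T=g
    A=rot('z',q[0]); p=A@[a1,0,d1]; A=A@rot('y',q[1]); p=p+A@[0,0,L1]; A=A@rot('y',q[2]); p=p+A@[L2,0,0] if 0 else p+A@[e,0,L2]
    A=A@rot('z',q[3])@rot('y',q[4])@rot('z',q[5]); p=p+A@[0,0,T]
    # tool x = flange z, tool y = flange y? 
    return p,A
D=[([-76.17,7.512,85.326,.003,87.266,-4.894],[192.5,-567.65,196.9]),([-27.381,47.911,28.301,.163,103.182,44.183],[761.3,-335.4,239.4]),
([-27.339,47.959,27.974,.194,103.2345,44.208],[762.9,-335.3,241.9]),([3.703,-20.788,100.572,-2.572,98.9,-152.144],[430.6,61.5,303]),
([-1.9,-10.1,105.2,-2.4,83.2,-142.1],[493.7,18.4,173.4]),([-2.4,-16.3,81.4,-2.6,112.8,-143.9],[440.2,16.4,452]),([-2.2,-5.2,111.8,-2.5,71.3,-141.9],[494.2,16.1,70.5]),
([-2.3,-2.6,113.1,-2.5,67.7,-141.8],[494.2,15.2,38.2]),([-2.6,-17.9,87.2,-2.5,108.6,-143.8],[441.6,15.4,409.6])]
s=least_squares(lambda g:np.concatenate([fk(q,g)[0]-p for q,p in D]),[400,0,450,0,450,250],x_scale=100)
G=s.x
if __name__=="__main__":
    print(G.round(1),np.abs(s.fun).max())
    print(fk(D[3][0],G)[1].round(3))
E
python3 kin.py
```

```text
[-760.8   35.2  348.3   62.   545.2 -701.6] 48.29350604729376
[[ 0.909 -0.416  0.026]
 [-0.415 -0.909 -0.043]
 [ 0.041  0.028 -0.999]]
```

```bash
cat > k2.py <<'E'
from kin import *
import kin
for T in (0,):
  for s0 in ([400,0,450,0,450,250],[400,50,400,100,400,250],[300,0,500,0,500,-200],[300,-50,400,-100,300,200],[400,0,450,450,0,250]):
    s=least_squares(lambda g:np.concatenate([fk(q,g)[0]-p for q,p in D]),s0,x_scale=100,loss='soft_l1',max_nfev=5000)
    print(s.x.round(1),np.concatenate([fk(q,s.x)[0]-p for q,p in D]).reshape(-1,3).round(1).tolist())
E
python3 k2.py
```

```text
[-901.4   41.9  368.4   68.   552.2 -829.5] [[-39.6, -53.5, 1.1], [0.4, -61.7, 1.1], [-4.1, -60.1, 1.0], [13.9, 4.1, -0.6], [3.8, -0.4, -0.6], [-1.2, -0.1, -0.8], [-5.6, -0.6, 0.2], [-1.0, -1.5, -0.3], [-1.3, -1.1, -0.7]]
[-901.4   41.9  368.4   68.   552.2 -829.5] [[-39.6, -53.5, 1.1], [0.4, -61.7, 1.1], [-4.1, -60.1, 1.0], [13.9, 4.1, -0.6], [3.8, -0.4, -0.6], [-1.2, -0.1, -0.8], [-5.6, -0.6, 0.2], [-1.0, -1.5, -0.3], [-1.3, -1.1, -0.7]]
[-901.4   41.9  368.4   68.   552.2 -829.5] [[-39.6, -53.5, 1.1], [0.4, -61.7, 1.1], [-4.1, -60.1, 1.0], [13.9, 4.1, -0.6], [3.8, -0.4, -0.6], [-1.2, -0.1, -0.8], [-5.6, -0.6, 0.2], [-1.0, -1.5, -0.3], [-1.3, -1.1, -0.7]]
[-901.4   41.9  368.4   68.   552.2 -829.5] [[-39.6, -53.5, 1.1], [0.4, -61.7, 1.1], [-4.1, -60.1, 1.0], [13.9, 4.1, -0.6], [3.8, -0.4, -0.6], [-1.2, -0.1, -0.8], [-5.6, -0.6, 0.2], [-1.0, -1.5, -0.3], [-1.3, -1.1, -0.7]]
[-901.4   41.9  368.4   68.   552.2 -829.5] [[-39.6, -53.5, 1.1], [0.4, -61.7, 1.1], [-4.1, -60.1, 1.0], [13.9, 4.1, -0.6], [3.8, -0.4, -0.6], [-1.2, -0.1, -0.8], [-5.6, -0.6, 0.2], [-1.0, -1.5, -0.3], [-1.3, -1.1, -0.7]]
```

```bash
cat > k3.py <<'E'
import re
src=open('kin.py').read()
src=src.replace("d1,a1,L1,e,L2,T=g","d1,a1,L1,e,L2,T,b,w=g").replace("p+A@[e,0,L2]","p+A@[e,b,L2]").replace("p=p+A@[0,0,T]","p=p+A@[0,0,T]").replace("A=A@rot('z',q[3])@rot('y',q[4])@rot('z',q[5]);","A=A@rot('z',q[3])@rot('y',q[4]); p=p+A@[w,0,0]; A=A@rot('z',q[5]);").replace("450,250]","450,250,50,0]")
open('kin.py','w').write(src)
E
python3 k3.py; python3 -c "
from kin import *
print(G.round(1)); print(s.fun.reshape(-1,3).round(1).tolist())"
```

```text
[314.4   4.9 369.   61.9 553.2 393.9  51.2   4.6]
[[0.0, -0.1, 0.2], [0.0, -0.0, 0.1], [0.0, -0.0, 0.0], [0.0, 0.2, -0.0], [-0.0, 0.1, -0.1], [-0.2, 0.0, -0.2], [0.6, -0.2, 0.5], [-0.7, 0.3, -0.5], [0.1, -0.4, 0.0]]
```

```bash
cat >> kin.py <<'E'
F=np.array([[0,0,1],[-1,0,0],[0,-1,0.]]).T  # tool axes in flange frame (columns)
LO=np.array([-169.43,-51.17,1.28,-76.62,0,-152.14]);HI=np.array([169.43,129.36,143.12,256.62,156.53,152.14])
def tool(q):
    p,A=fk(q,G); return p,A@F
def ik(q0,p,M,w):
    def f(q):
        a,B=tool(q); return np.r_[w*(a-p),R.from_matrix(M@B.T).as_rotvec()]
    s=least_squares(f,np.clip(q0,LO+1e-6,HI-1e-6),bounds=(LO,HI),x_scale=10); return s.x
def step(q0,shift,turn,w):
    p,M=tool(q0); n=12
    q=q0
    for i in range(1,n+1):
        q=ik(q,p+M@np.array(shift)*i/n,M@rot('x',turn*i/n),w)
    return q
tilt=lambda q:np.degrees(np.arccos(-tool(q)[1][2,0]))
E
python3 - <<'E'
from kin import *
p=np.array([431.2,15.5,302.4]); M=R.from_euler('xyz',[29.3,88.9,-11.7],degrees=True).as_matrix()
q0=ik([2,-20,100,0,98,-45],p,M,.01); print(q0.round(2),'goal 3.70 -20.79 100.57 -2.57 98.90 -152.14')
for w in (.0005,.001,.002,.005,.01,.02):
    q=step(q0,[0,0,0],-110,w); print(w,q.round(2),tool(q)[0].round(1),tilt(q).round(1))
E
```

```text
[ -4.64 -21.39 101.05  -0.14  99.25 -53.66] goal 3.70 -20.79 100.57 -2.57 98.90 -152.14
0.0005 [   6.49  -21.04  100.86   -0.72   99.13 -152.14] [422.5  94.7 301.6] 1.3
0.001 [   5.5   -20.93  100.86   -1.58   99.01 -152.14] [425.4  81.6 301. ] 1.9
0.002 [   3.5   -20.88  100.9    -3.3    98.85 -152.14] [429.4  55.2 300.6] 3.4
0.005 [   1.32  -21.03  101.01   -5.2    98.77 -152.14] [431.2  25.9 301.7] 5.3
0.01 [   0.76  -21.11  101.05   -5.7    98.77 -152.14] [431.2  18.4 302.2] 5.8
0.02 [   0.6   -21.13  101.06   -5.84   98.77 -152.14] [431.2  16.2 302.3] 5.9
```

```bash
cat > sim.py <<'E'
from kin import *
w=.0018
q0=np.array([-2.6,-17.9,87.2,-2.5,108.6,-143.8])
def wstep(q,dw,turn):
    M=tool(q)[1]; return step(q,M.T@np.array(dw,float),turn,w)
if __name__=="__main__":
  for tgt in ([440,15,410],[440,15,600],[400,15,700],[400,15,250],[360,15,200],[600,15,600]):
    q=wstep(q0,np.array(tgt)-tool(q0)[0],0); print(tgt,q.round(0),tilt(q).round(1))
    for k in range(4):
        q=wstep(q,[0,0,0],-60); print('  turn-60',q.round(0),tool(q)[0].round(0),tilt(q).round(1))
    for k in range(2):
        q=wstep(q,np.array(tgt)-tool(q)[0],0); print('  back',q.round(0),tool(q)[0].round(0),tilt(q).round(1))
E
python3 sim.py
```

```text
[440, 15, 410] [  -3.  -18.   87.   -3.  109. -144.] 3.2
  turn-60 [  38.  -28.   99.  -15.  107. -152.] [326. 195. 374.] 14.1
  turn-60 [  88.  -38.  114.  -22.  115. -152.] [ 95. 245. 322.] 23.4
  turn-60 [ 140.  -49.  123.  -15.  129. -152.] [-68.  96. 296.] 26.7
  turn-60 [ 169.  -51.  121.    9.  137. -152.] [-88. -78. 333.] 28.3
  back [ 169.  -51.  111.    5.  157. -152.] [ -1. -65. 454.] 36.9
  back [ 169.  -51.  121.    1.  157. -152.] [ 21. -58. 408.] 46.9
[440, 15, 600] [  -3.   -6.   55.   -3.  128. -145.] 3.2
  turn-60 [  38.  -19.   71.  -11.  125. -152.] [299. 218. 561.] 9.1
  turn-60 [  90.  -33.   88.  -19.  130. -152.] [ 46. 248. 516.] 15.5
  turn-60 [ 144.  -43.   96.  -17.  140. -152.] [-93.  94. 492.] 18.0
  turn-60 [ 169.  -44.   93.   11.  149. -152.] [-91. -73. 526.] 20.0
  back [ 169.  -51.   90.    8.  157. -152.] [-16. -70. 559.] 16.1
  back [ 169.  -51.   87.    4.  157. -152.] [-13. -60. 577.] 12.1
[400, 15, 700] [  -3.    1.   35.   -4.  142. -146.] 3.2
  turn-60 [   3.   21.    1.   36.  157. -152.] [373. 163. 764.] 14.0
  turn-60 [   1.   17.    1.   9
[... 1006 characters left out ...]
 113. -152.] [-61.  70. 113.] 29.6
  turn-60 [ 169.  -51.  140.    8.  122. -152.] [-87. -86. 163.] 31.2
  back [ 169.  -51.  143.    1.  135. -152.] [ 11. -61. 199.] 46.8
  back [ 169.  -51.  143.   -4.  144. -152.] [ 51. -47. 246.] 55.5
[600, 15, 600] [  -2.   23.   23.   -3.  132. -144.] 3.2
  turn-60 [   5.   33.    1.   29.  151. -152.] [498. 183. 665.] 15.9
  turn-60 [   5.   29.    1.   78.  157. -152.] [337. 233. 756.] 33.1
  turn-60 [   1.   24.    1.  132.  157. -152.] [194. 168. 841.] 44.3
  turn-60 [  -5.   22.    1.  190.  157. -152.] [140.  14. 866.] 46.7
  back [ -3.  52.   1. 257. 157. -81.] [ 456. -121.  637.] 61.4
  back [  6.  58.   1. 257. 157. -75.] [501. -44. 586.] 66.9
```

```bash
cat > s2.py <<'E'
from sim import *
tgt=np.array([440,15,410.])
for T in (-20,-40,-60,-90,-120):
  for D in (0,1,2,3):
    q=q0; out=[]
    for k in range(4):
        q=wstep(q,[0,(-T)*3*D,0] if 0 else (D*(tgt-tool(q)[0]) if k else [0,-60*D,0]),T); 
        out.append((tilt(q).round(1),tool(q)[0].round(0).astype(int).tolist(),q.round(0).astype(int).tolist()))
        if tilt(q)>30: break
    print(T,D,*out,sep='\n   ')
E
python3 s2.py
```

```text
-20
   0
   (np.float64(5.2), [438, 63, 406], [6, -18, 87, -5, 108, -152])
   (np.float64(9.1), [412, 142, 395], [21, -18, 89, -10, 108, -152])
   (np.float64(13.0), [369, 213, 380], [35, -18, 91, -14, 108, -152])
   (np.float64(16.7), [312, 271, 360], [49, -17, 94, -17, 108, -152])
-20
   1
   (np.float64(6.7), [439, 36, 402], [4, -18, 88, -7, 108, -152])
   (np.float64(11.2), [416, 106, 395], [18, -19, 90, -12, 108, -152])
   (np.float64(17.8), [388, 136, 377], [29, -21, 95, -19, 107, -152])
   (np.float64(25.6), [366, 143, 358], [38, -23, 100, -26, 106, -152])
-20
   2
   (np.float64(8.3), [443, 8, 397], [2, -18, 89, -8, 107, -152])
   (np.float64(11.8), [419, 97, 410], [17, -18, 88, -13, 109, -152])
   (np.float64(20.8), [410, 90, 362], [24, -21, 97, -21, 104, -152])
   (np.float64(29.7), [403, 94, 385], [33, -21, 97, -31, 106, -152])
-20
   3
   (np.float64(10.1), [450, -22, 390], [-1, -18, 90, -10, 105, -152])
   (np.float64(11.1), [412, 115, 446], [19, -16, 82, -12, 114, -152])
   (np.float64(26.4), [465, 8, 258], [16, -17, 106, -26, 90, -152])
   (np.float64(27.2), [287, 156,
[... 2708 characters left out ...]
, -230, 724], [72, -51, 65, 257, 157, -152])
   (np.float64(33.2), [131, 75, 791], [169, -34, 53, 257, 157, -152])
-120
   1
   (np.float64(16.3), [51, 11, 630], [140, -51, 79, -37, 157, -152])
   (np.float64(24.8), [13, -174, 618], [169, -51, 84, 50, 157, -152])
   (np.float64(8.4), [511, -176, 672], [169, -51, 23, 173, 144, -144])
   (np.float64(24.1), [262, 50, 735], [169, -51, 53, 257, 157, -152])
-120
   2
   (np.float64(15.5), [46, 8, 627], [138, -51, 79, -35, 157, -152])
   (np.float64(31.1), [4, -170, 579], [169, -51, 93, 49, 157, -152])
-120
   3
   (np.float64(14.8), [42, 5, 626], [136, -51, 79, -33, 157, -152])
   (np.float64(57.5), [46, -102, 257], [169, -51, 143, 10, 145, -152])
```

Emit:
move_arm --deltas '[[[1,-13,-16],-4],[[2,-25,-31],-8],[[3,-38,-46],-12],[[4,-51,-62],-16],[[5,-64,-78],-20],[[5,-76,-93],-20],[[5,-76,-93],-20]]'

```text
time: 15.58
tool_pos: [433.2, 57.0, 398.1]
tcp_rot: [-130.8, 84.8, -65.0]
ft_force: [-0.1, -0.3, -3.1]
finger_gap: 10.1
```

```bash
cat > nx.py <<'E'
from h import *; import sys
from sim import tool,wstep,tilt
p,M,s=pose(); q=s['joint_pos']; print('t',s['time'],p.round(1),'q',q.round(1),'tilt',tilt(q).round(1),'Mz',M[2].round(3),'gap',s['finger_gap'].round(1),'F',s['ft_force'].round(1))
for T,dw in ((-20,2*(np.array([440,15,410])-p)),(-20,[0,-120,0]),(-20,[0,-180,20]),(-30,[0,-150,40]),(0,[0,-150,20])):
    z=wstep(q,dw,T); print(T,'shift',(M.T@np.array(dw)).round(0),'->',tilt(z).round(1),tool(z)[0].round(0),tool(z)[1][2].round(2),z.round(0))
E
python3 nx.py
```

```text
Traceback (most recent call last):
  File "nx.py", line 3, in <module>
    p,M,s=pose(); q=s['joint_pos']; print('t',s['time'],p.round(1),'q',q.round(1),'tilt',tilt(q).round(1),'Mz',M[2].round(3),'gap',s['finger_gap'].round(1),'F',s['ft_force'].round(1))
                                                                                                                                   ^^^^^^^^^^^^^^^^^^^^^
AttributeError: 'float' object has no attribute 'round'
```

```bash
sed -i "s/s\['finger_gap'\].round(1)/round(s['finger_gap'],1)/" nx.py; sed -i 's/^w=.*/w=.001/' sim.py; python3 nx.py; python3 -c "
from sim import *
q=wstep(q0,[0,-120,0],-20);print(q.round(1),tool(q)[0],tilt(q))"
```

```text
t 15.575 [433.2  57.  398.1] q [   5.2  -18.6   89.1   -5.1  107.7 -152.2] tilt 5.2 Mz [-0.996 -0.068 -0.059] gap 10.1 F [-0.1 -0.3 -3.1]
-20 shift [-16. -48. -72.] -> 7.8 [383. 152. 401.] [-0.99 -0.07 -0.11] [  22.  -21.   91.   -8.  110. -152.]
-20 shift [  10.  -49. -109.] -> 8.4 [365. 138. 375.] [-0.99 -0.08 -0.12] [  22.  -25.   97.   -9.  108. -152.]
-20 shift [  -5.  -75. -165.] -> 9.0 [352. 126. 389.] [-0.99 -0.09 -0.13] [  21.  -27.   97.  -10.  110. -152.]
-30 shift [ -28.  -64. -139.] -> 9.2 [293. 169. 407.] [-0.99 -0.08 -0.14] [  32.  -31.   97.  -10.  114. -152.]
0 shift [  -8.  -62. -138.] -> 6.8 [431.  29. 407.] [-0.99 -0.09 -0.08] [   3.  -19.   89.   -7.  108. -152.]
[   5.8  -19.2   89.6   -5.3  107.8 -152.1] [428.95251     60.421194   397.70562406] 5.383283010217126
```

```bash
cat > opt.py <<'E'
from sim import *
import sim, sys
q=np.array([5.2,-18.6,89.1,-5.1,107.7,-152.1]); best=[]
rng=np.random.default_rng(0)
for i in range(150):
    a=rng.uniform(0,2*np.pi); m=rng.uniform(100,700); dw=np.array([m*np.cos(a),m*np.sin(a),rng.uniform(-100,300)]); T=rng.uniform(-100,10)
    z=wstep(q,dw,T); p=tool(z)[0]; r_=np.hypot(p[0],p[1])
    if p[2]>280 and r_>300 and z[2]>8 and z[2]<135 and z[1]>-46 and z[4]<150 and p[0]>0: best.append((tilt(z),dw.round(0),T,p.round(0),z.round(0),tool(z)[1][2].round(2)))
best.sort(key=lambda b:-b[0])
for b in best[:10]: print(*b)
E
time python3 opt.py
```

```text
17.04179320662875 [ 277. -322.   20.] -53.50440566825757 [313. 225. 282.] [  45.  -27.  109.  -17.   99. -152.] [-0.96 -0.12 -0.27]
14.94681434541483 [ 251. -597.  143.] -19.75537829176018 [608.  22. 377.] [   6.    4.   71.  -15.  100. -152.] [-0.97 -0.19 -0.18]
14.02912956166609 [568. -21.  94.] -53.51087639327407 [615. 407. 310.] [  37.   26.   53.  -14.   98. -152.] [-0.97 -0.16 -0.18]
12.321840114873732 [ 342. -393.   18.] -15.558250301817907 [703.  38. 313.] [   5.   19.   60.  -12.   96. -152.] [-0.98 -0.15 -0.15]
12.235120279167363 [551. 240.  53.] -64.1899822289225 [544. 551. 287.] [  48.   34.   45.  -12.   99. -152.] [-0.98 -0.14 -0.16]
11.45421944114264 [ 159. -191.  -44.] -26.293196575357044 [483. 164. 295.] [  22.   -8.   92.  -11.   96. -152.] [-0.98 -0.11 -0.17]
10.89420943957421 [ 314. -155.   54.] -32.770810232240834 [572. 242. 364.] [  25.    9.   67.  -11.  102. -152.] [-0.98 -0.11 -0.15]
10.607919904904382 [ 196. -213.  103.] -34.618793723596525 [426. 222. 423.] [  30.  -10.   79.  -11.  110. -152.] [-0.98 -0.1  -0.16]
10.411621032025774 [163. -25.  81.] -56.5874223221944 [252. 313. 413.] [  54.  -19.   89.  -11.  113. -152.] [-0.98 -0.06 -0.17]
10.337467964575323 [  19. -398.  112.] -13.563572921481182 [387.  67. 452.] [  13.  -23.   87.  -11.  114. -152.] [-0.98 -0.12 -0.14]
real	0m42.418s
user	0m42.:00s
sys	0m0.040s
```

```bash
python3 -c "
from h import *
from sim import *
p,M,s=pose(); q=s['joint_pos']
sh=M.T@np.array([250,-590,145.]); print(sh.round(0))
for k in (.5,.8,1): z=wstep(q,k*M@sh,-20*k);print(tilt(z),tool(z)[0].round(),tool(z)[1][2].round(3),z.round(1))"
```

```text
[ -87. -478. -442.]
9.084143952045489 [523.  60. 422.] [-0.987 -0.108 -0.115] [   7.6   -4.5   74.8   -9.3  107.6 -152.1]
11.89403632812776 [570.  48. 408.] [-0.979 -0.145 -0.146] [   7.6    1.    71.2  -12.   104.7 -152.1]
14.76012504997622 [603.  29. 381.] [-0.967 -0.183 -0.177] [   7.1    3.9   71.5  -14.5  100.5 -152.1]
```

Emit:
move_arm --deltas '[[[-7,-40,-37],-2],[[-14,-80,-74],-4],[[-22,-120,-111],-6],[[-29,-160,-148],-8],[[-36,-200,-185],-10],[[-44,-240,-221],-12],[[-51,-280,-258],-14],[[-58,-320,-295],-16],[[-65,-360,-332],-17],[[-72,-400,-369],-18],[[-80,-440,-406],-19],[[-87,-478,-442],-20]]'

```text
time: 17.08
tool_pos: [458.1, 173.0, 422.5]
tcp_rot: [-145.4, 82.8, -65.2]
ft_force: [0.0, -0.2, -3.9]
finger_gap: 10.2
```

```bash
cat > opt2.py <<'E'
from h import *
from sim import *
p,M,s=pose(); q=s['joint_pos']; print('t',s['time'],p.round(1),'q',q.round(1),'tilt',tilt(q).round(1),'Mz',M[2].round(3),'gap',round(s['finger_gap'],1),'F',s['ft_force'].round(1))
best=[]; rng=np.random.default_rng(1)
for i in range(130):
    a=rng.uniform(-np.pi,0); m=rng.uniform(100,700); dw=np.array([m*np.cos(a),m*np.sin(a),rng.uniform(-100,250)]); T=rng.uniform(-60,5)
    z=wstep(q,dw,T); P=tool(z)[0]; r_=np.hypot(P[0],P[1])
    if P[2]>280 and r_>300 and 8<z[2]<135 and z[1]>-46 and 5<z[4]<150 and P[0]>0 and tilt(z)<35: best.append((tilt(z).round(1),'dw',dw.round(0),'shift',(M.T@dw).round(0),round(T),P.round(0),z.round(0),tool(z)[1][2].round(2)))
best.sort(key=lambda b:-b[0])
for b in best[:12]: print(*b)
E
python3 opt2.py
```

```text
t 17.075 [458.1 173.  422.5] q [  20.5   -8.5   78.2   -7.6  109.6 -152.2] tilt 7.2 Mz [-0.992 -0.071 -0.103] gap 10.2 F [ 0.  -0.2 -3.9]
18.1 dw [ 489. -228.  111.] shift [ -58. -527. -149.] -41 [545. 357. 312.] [  39.   12.   70.  -18.   96. -152.] [-0.95 -0.18 -0.25]
17.6 dw [ 668. -112.  126.] shift [ -78. -684.   -6.] -42 [665. 417. 295.] [  37.   32.   47.  -17.   96. -152.] [-0.95 -0.22 -0.21]
15.5 dw [  11. -571.    3.] shift [  62. -106. -558.] -10 [326.  81. 345.] [  23.  -35.  108.  -16.  107. -152.] [-0.96 -0.14 -0.23]
15.1 dw [531. -64.  89.] shift [ -54. -539.   20.] -42 [582. 438. 317.] [  41.   25.   53.  -15.   99. -152.] [-0.97 -0.16 -0.2 ]
15.1 dw [246.  -3. -10.] shift [  23. -242.   41.] -55 [292. 416. 290.] [  60.   -5.   89.  -15.   98. -152.] [-0.97 -0.08 -0.25]
14.9 dw [ 334. -115.  106.] shift [ -75. -356.  -65.] -58 [231. 371. 382.] [  64.  -14.   88.  -15.  109. -152.] [-0.97 -0.08 -0.24]
14.9 dw [ 326. -422.  182.] shift [-115. -405. -376.] -42 [241. 244. 461.] [  53.  -26.   89.  -17.  119. -152.] [-0.97 -0.11 -0.23]
14.9 dw [ 507. -187.   43.] shift [   5. -533.  -99.] -28 [672. 327. 301.] [  30.   28.   52.  -15.   97. -152.] [-0.97 -0.17 -0.19]
13.8 dw [ 252. -171.   90.] shift [ -57. -283. -133.] -47 [275. 335. 397.] [  56.  -15.   87.  -14.  110. -152.] [-0.97 -0.08 -0.22]
13.6 dw [ 141. -297.   34.] shift [   8. -191. -269.] -27 [354. 230. 372.] [  39.  -19.   93.  -14.  107. -152.] [-0.97 -0.1  -0.21]
12.9 dw [  13. -282.  -39.] shift [  71.  -58. -270.] -28 [238. 184. 337.] [  44.  -38.  110.  -14.  111. -152.] [-0.97 -0.08 -0.21]
12.9 dw [  43. -115.  -68.] shift [ 83. -57. -99.] -46 [194. 273. 302.] [  60.  -31.  109.  -13.  106. -152.] [-0.97 -0.04 -0.22]
```

```bash
cat > opt3.py <<'E'
from h import *
from sim import *
p,M,s=pose(); q=s['joint_pos'].copy(); q[5]=max(q[5],-152.13); t0=tilt(q); res=[]
def one(q,dw,T):
    P,N=tool(q); return ik(q,P+dw,N@rot('x',T),.001)
for a in range(0,360,30):
  for el in (-45,0,45):
    for T in (0,-5,-10.7):
      c=np.cos(np.radians(el)); dw=60*np.array([c*np.cos(np.radians(a)),c*np.sin(np.radians(a)),np.sin(np.radians(el))])
      z=one(q,dw,T); res.append((round(tilt(z)-t0,2),a,el,T,(tool(z)[0]-p).round(0),(M.T@dw).round(0)))
res.sort(key=lambda b:-b[0])
for b in res[:12]: print(*b)
for T in (0,-5,-10.7): z=one(q,np.zeros(3),T); print('turn only',T,tilt(z)-t0,(tool(z)[0]-p).round(0))
E
python3 opt3.py
```

```text
1.52 300 0 -10.7 [-22.  52. -17.] [  7. -38. -46.]
1.49 270 0 -10.7 [-51.  41. -16.] [  7. -10. -59.]
1.48 300 -45 -10.7 [-22.  51. -56.] [ 47. -24. -28.]
1.45 270 -45 -10.7 [-42.  43. -55.] [ 47.  -4. -37.]
1.38 330 -45 -10.7 [ -5.  61. -56.] [ 46. -37. -10.]
1.37 330 0 -10.7 [  2.  66. -17.] [  6. -56. -20.]
1.28 240 -45 -10.7 [-59.  39. -53.] [ 45.  18. -35.]
1.28 240 0 -10.7 [-74.  35. -12.] [  4.  21. -56.]
1.17 0 -45 -10.7 [  6.  71. -54.] [ 44. -39.  12.]
1.14 270 45 -10.7 [-49.  51.  27.] [-37. -10. -46.]
1.14 300 45 -10.7 [-29.  59.  26.] [-37. -30. -37.]
1.1 0 0 -10.7 [ 17.  80. -14.] [  3. -59.  10.]
turn only 0 0.0 [-0.  1. -0.]
turn only -5 0.4136833846167258 [-13.  31.  -4.]
turn only -10.7 0.8864155120872725 [-33.  63. -10.]
```

```bash
cat > pred.py <<'E'
from opt3 import *
def run(q,sh,T,n):
    for k in range(n):
        q=one(q,tool(q)[1]@np.array(sh,float),T); q[5]=max(q[5],-152.13)
        print('   ',sh,T,tilt(q).round(1),tool(q)[0].round(0),tool(q)[1][2].round(2),q.round(0))
    return q
E
python3 - <<'E'
from pred import *
for sh in ([7,-38,-46],[0,-50,-35],[-10,-40,-45]):
    print(sh); z=run(q,sh,-10.7,8)
    print('back T=0'); z=run(z,[0,20,-58],0,6)
E
```

```text
1.52 300 0 -10.7 [-22.  52. -17.] [  7. -38. -46.]
1.49 270 0 -10.7 [-51.  41. -16.] [  7. -10. -59.]
1.48 300 -45 -10.7 [-22.  51. -56.] [ 47. -24. -28.]
1.45 270 -45 -10.7 [-42.  43. -55.] [ 47.  -4. -37.]
1.38 330 -45 -10.7 [ -5.  61. -56.] [ 46. -37. -10.]
1.37 330 0 -10.7 [  2.  66. -17.] [  6. -56. -20.]
1.28 240 -45 -10.7 [-59.  39. -53.] [ 45.  18. -35.]
1.28 240 0 -10.7 [-74.  35. -12.] [  4.  21. -56.]
1.17 0 -45 -10.7 [  6.  71. -54.] [ 44. -39.  12.]
1.14 270 45 -10.7 [-49.  51.  27.] [-37. -10. -46.]
1.14 300 45 -10.7 [-29.  59.  26.] [-37. -30. -37.]
1.1 0 0 -10.7 [ 17.  80. -14.] [  3. -59.  10.]
turn only 0 0.0 [-0.  1. -0.]
turn only -5 0.4136833846167258 [-13.  31.  -4.]
turn only -10.7 0.8864155120872725 [-33.  63. -10.]
[7, -38, -46]
    [7, -38, -46] -10.7 8.7 [435. 224. 406.] [-0.99 -0.07 -0.13] [  28.   -8.   80.   -9.  109. -152.]
    [7, -38, -46] -10.7 10.2 [406. 271. 387.] [-0.98 -0.07 -0.16] [  36.   -8.   82.  -11.  107. -152.]
    [7, -38, -46] -10.7 11.8 [372. 313. 368.] [-0.98 -0.06 -0.2 ] [  43.   -7.   83.  -12.  106. -152.]
    [7, -38, -46] -10.7 1
[... 3310 characters left out ...]
, -40, -45] -10.7 16.4 [111. 465. 380.] [-0.96  0.02 -0.28] [  81.   -1.   77.  -14.  113. -152.]
back T=0
    [0, 20, -58] 0 16.6 [110. 420. 390.] [-0.96  0.02 -0.29] [  81.   -8.   83.  -15.  115. -152.]
    [0, 20, -58] 0 16.9 [105. 375. 399.] [-0.96  0.01 -0.29] [  80.  -15.   88.  -15.  116. -152.]
    [0, 20, -58] 0 17.2 [ 99. 331. 409.] [-0.96  0.   -0.3 ] [  81.  -21.   92.  -16.  119. -152.]
    [0, 20, -58] 0 17.6 [ 92. 287. 420.] [-0.95 -0.   -0.3 ] [  81.  -28.   95.  -17.  121. -152.]
    [0, 20, -58] 0 17.9 [ 83. 243. 431.] [-0.95 -0.01 -0.31] [  82.  -34.   98.  -18.  125. -152.]
    [0, 20, -58] 0 18.2 [ 73. 198. 443.] [-0.95 -0.02 -0.31] [  83.  -40.  100.  -19.  129. -152.]
```

Emit:
move_arm --deltas '[[[7,-38,-46],-10.7]]'

```text
time: 17.2
tool_pos: [455.5, 195.4, 411.0]
tcp_rot: [-147.2, 80.3, -63.2]
ft_force: [0.1, 0.1, -3.5]
finger_gap: 10.6
```

Emit:
move_arm --deltas '[[[7,-38,-46],-10.7]]'

```text
time: 17.32
tool_pos: [451.2, 217.0, 396.9]
tcp_rot: [-149.7, 77.6, -61.6]
ft_force: [-0.0, 0.1, -3.1]
finger_gap: 10.5
```

Emit:
move_arm --deltas '[[[7,-38,-46],-10.7]]'

```text
time: 17.45
tool_pos: [446.0, 236.9, 382.0]
tcp_rot: [-151.9, 74.8, -59.7]
ft_force: [-0.1, -0.5, -3.6]
finger_gap: 10.5
```

```bash
sed -i 's/^    print(.   .,sh/    print(end="") if 0 else print("   ",sh/' pred.py
cat > st.py <<'E'
from h import *
from sim import tilt
p,M,s=pose(); q=s['joint_pos']; print('t',s['time'],p.round(1),'q',q.round(2),'tilt',tilt(q).round(1),'Mz',M[2].round(3),'gap',round(s['finger_gap'],1),'F',s['ft_force'].round(1))
E
python3 st.py
```

```text
t 17.45 [446.  236.9 382. ] q [  34.03   -6.5    81.74  -15.77  105.22 -152.23] tilt 15.2 Mz [-0.965 -0.124 -0.232] gap 10.5 F [-0.1 -0.5 -3.6]
```

Emit:
move_arm --deltas '[[[7,-38,-46],-10.7]]'

```text
time: 17.58
tool_pos: [440.3, 255.1, 366.3]
tcp_rot: [-154.1, 71.8, -57.9]
ft_force: [0.7, -0.4, -3.7]
finger_gap: 10.5
```

Emit:
move_arm --deltas '[[[7,-38,-46],-10.7]]'

```text
time: 17.7
tool_pos: [434.6, 271.5, 349.8]
tcp_rot: [-156.3, 68.8, -56.0]
ft_force: [-0.4, -0.2, -2.8]
finger_gap: 10.5
```

Emit:
move_arm --deltas '[[[7,-38,-46],-10.7]]'

```text
time: 17.82
tool_pos: [429.4, 286.2, 332.7]
tcp_rot: [-158.4, 65.7, -54.0]
ft_force: [0.1, 0.6, -3.7]
finger_gap: 10.5
```

Emit:
move_arm --deltas '[[[7,-38,-46],-10.7]]'

```text
time: 17.95
tool_pos: [425.0, 299.6, 314.9]
tcp_rot: [-160.6, 62.4, -52.0]
ft_force: [1.2, 0.0, -3.0]
finger_gap: 10.6
```

```bash
python3 st.py
```

```text
t 17.95 [425.  299.6 314.9] q [  49.6    -2.43   88.04  -27.37   99.26 -152.24] tilt 27.6 Mz [-0.886 -0.154 -0.437] gap 10.6 F [ 1.2  0.  -3. ]
```

Emit:
move_arm --deltas '[[[7,-38,-46],-10.7]]'

```text
time: 18.08
tool_pos: [421.8, 311.6, 296.3]
tcp_rot: [-162.8, 59.0, -50.1]
ft_force: [0.8, 0.2, -2.5]
finger_gap: 10.3
```

Emit:
move_arm --deltas '[[[7,-38,-46],-10.7]]'

```text
time: 18.2
tool_pos: [420.2, 322.3, 277.1]
tcp_rot: [-165.0, 55.6, -48.1]
ft_force: [0.6, 2.0, -3.8]
finger_gap: 10.4
```

Emit:
move_arm --deltas '[[[-10,0,0],3],[[-20,0,0],8],[[-30,0,0],14],[[-30,0,0],20],[[-30,0,0],25],[[-30,0,0],28],[[-30,0,0],28],[[-30,0,0],28]]'

```text
time: 19.2
tool_pos: [408.7, 335.0, 301.8]
tcp_rot: [-137.1, 55.6, -48.1]
ft_force: [0.5, -0.3, -2.4]
finger_gap: 10.6
```

```bash
python3 st.py
python3 - <<'E'
from h import *
a,d=r.snapshot('scene'); t,d2=r.snapshot('top')
cv2.imwrite('pics/s7.png',np.hstack([cv2.resize(a[80:300,200:400,::-1],(400,440)),cv2.resize(t[180:380,100:300,::-1],(400,440))]))
E
```

```text
t 19.2 [408.7 335.  301.8] q [  57.58    1.35   88.14  -33.43   99.19 -124.32] tilt 34.4 Mz [-0.825 -0.385 -0.413] gap 10.6 F [ 0.5 -0.3 -2.4]
```

View pics/s7.png

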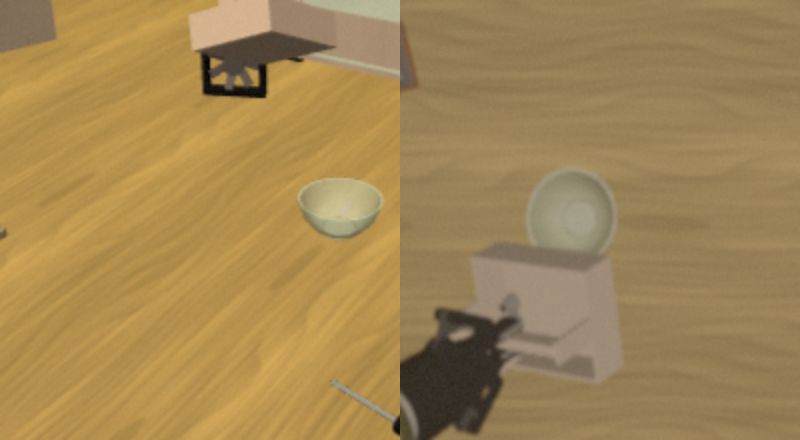

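Emit:
move_arm --deltas '[[[0,0,0],0],[[0,0,0],0],[[0,0,0],0],[[0,0,0],0]]'

```text
time: 19.8
tool_pos: [408.8, 335.0, 301.8]
tcp_rot: [-137.0, 55.6, -48.1]
ft_force: [0.4, -0.4, -2.6]
finger_gap: 10.3
```

```bash
cat > chk.py <<'E'
from h import *; import sys
p,M,s=pose(); O=p+38.2*M[:,0]; B=np.c_[M[:,2],M[:,1],-M[:,0]]
ims=[]
for n in ('top','scene'):
    a,d=r.snapshot(n); P=cloud(n,d); L=(P-O)@B
    ok=(d>0)&(np.abs(L[...,0]-20)<110)&(np.abs(L[...,1]-10)<85)&(L[...,2]<60)&(L[...,2]>-10)
    m=ok&(L[...,2]>9)&(L[...,2]<27)&(np.abs(L[...,0])<75)&(np.abs(L[...,1])<55)
    k,lab,st,c=cv2.connectedComponentsWithStats(m.astype(np.uint8),connectivity=8)
    for i in range(1,k):
        if st[i,4]>=4: print(n,'blob',st[i,4],c[i].round(0),'tote xyz',np.median(L[lab==i],0).round(0),'zmax',L[lab==i][:,2].max().round(0))
    f=ok&(np.abs(L[...,2]-4)<4)&(np.abs(L[...,0])<70)&(np.abs(L[...,1])<50); print(n,'floor px',f.sum(), np.median(L[f],0).round(1) if f.any() else '')
    v,u=np.where(ok)
    if len(v)>50:
        c0,c1=int(np.median(u)),int(np.median(v)); y0=max(0,c1-40);x0=max(0,c0-40); ims.append(cv2.resize(a[y0:y0+80,x0:x0+80,::-1],(400,400),interpolation=cv2.INTER_CUBIC)); print('crop origin',x0,y0)
cv2.imwrite(sys.argv[1],np.hstack(ims))
E
python3 chk.py pics/s8.png; python3 st.py
```

```text
top blob 6 [147. 309.] tote xyz [ 74. -19.  21.] zmax 26.0
top blob 92 [153. 318.] tote xyz [65.  5. 15.] zmax 26.0
top floor px 958 [14.7 -0.5  4.4]
crop origin 137 276
scene floor px 399 [0.9 4.5 1.2]
crop origin 290 54
t 19.9 [408.8 335.  301.7] q [  57.57    1.36   88.14  -33.44   99.18 -124.3 ] tilt 34.4 Mz [-0.825 -0.385 -0.413] gap 10.1 F [-0.7  0.1 -3.1]
```

View pics/s8.png

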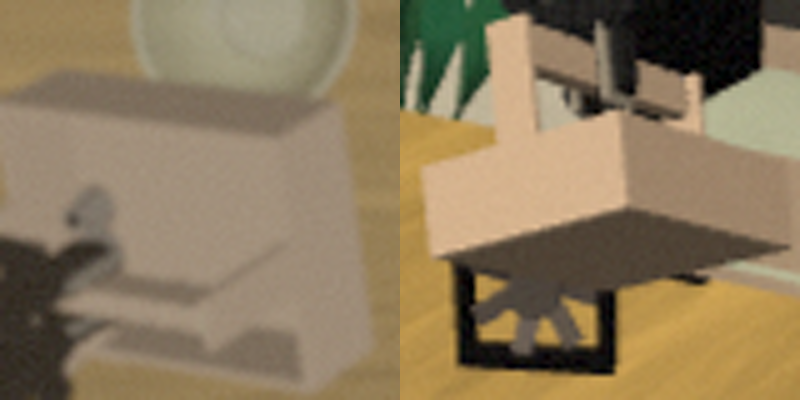

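Emit:
move_arm --deltas '[[[0,8,0],0],[[0,-8,0],0],[[0,8,8],0],[[0,-8,-8],0],[[0,8,0],0],[[0,-8,0],0],[[0,0,0],0],[[0,0,0],0],[[0,0,0],0],[[0,0,0],0],[[0,0,0],0]]'

```text
time: 21.28
tool_pos: [408.8, 335.0, 301.8]
tcp_rot: [-137.0, 55.6, -48.1]
ft_force: [-0.5, 0.3, -3.2]
finger_gap: 10.2
```

```bash
python3 chk.py pics/s9.png
python3 - <<'E'
from h import *
p,M,s=pose(); O=p+38.2*M[:,0]; B=np.c_[M[:,2],M[:,1],-M[:,0]]
_,d=r.snapshot('top'); L=(cloud('top',d)-O)@B; L=L[d>0]
print('t',s['time'],'rows y=50..-50, cols x=-70..70; median z of points in the cell (z -10..60)')
for y in range(50,-51,-10):
    print(y,[ (int(np.median(c)) if len(c) else '.') for x in range(-70,71,10) for c in [L[(abs(L[:,0]-x)<5)&(abs(L[:,1]-y)<5)&(L[:,2]<60)&(L[:,2]>-10),2]]])
E
```

```text
top blob 18 [148. 310.] tote xyz [ 74. -15.  21.] zmax 26.0
top blob 71 [154. 319.] tote xyz [63.  6. 15.] zmax 26.0
top floor px 963 [14.4 -0.5  4.3]
crop origin 137 276
scene floor px 406 [0.6 3.3 1.2]
crop origin 290 54
t 21.375 rows y=50..-50, cols x=-70..70; median z of points in the cell (z -10..60)
50 ['.', '.', '.', 4, 5, 5, '.', '.', '.', 41, '.', '.', '.', '.', '.']
40 ['.', '.', '.', 4, '.', '.', '.', 4, 5, 4, 4, 6, 7, 6, '.']
30 ['.', '.', '.', '.', '.', '.', 4, 4, 4, 5, 4, 6, 5, 4, '.']
20 ['.', '.', '.', 5, 2, 4, 3, 3, 4, 5, 4, 4, 4, 6, 14]
10 ['.', '.', '.', 3, 4, 4, 4, 4, 4, 4, 5, 5, 5, 14, 23]
0 ['.', '.', '.', 5, 4, 4, 4, 4, 3, 4, 4, 4, 4, 11, 21]
-10 ['.', '.', '.', 4, 3, 3, 4, 4, 3, 4, 4, 5, 4, 3, 9]
-20 ['.', '.', '.', 3, 3, 3, 2, 4, 3, 4, 4, 4, 4, 5, 6]
-30 ['.', '.', '.', 4, 4, 3, 4, 5, 3, 4, 3, 4, 5, 4, 14]
-40 ['.', '.', '.', '.', '.', '.', '.', '.', '.', '.', '.', '.', '.', '.', 37]
-50 ['.', 41, '.', 43, 44, 41, 43, 42, 44, '.', 42, '.', 43, '.', 43]
```

Run:
```python
from h import *
p,M,s=pose(); O=p+38.2*M[:,0]; B=np.c_[M[:,2],M[:,1],-M[:,0]]
L=[]
for i in range(3):
    a,d=r.snapshot('top'); l=(cloud('top',d)-O)@B; L.append(l[d>0])
L=np.vstack(L); L=L[(L[:,2]<60)&(L[:,2]>-15)]
for y in range(60,-16,-5):
    print(y,[f"{int(np.median(c)):3d}/{len(c):<2d}" if len(c) else '  .  ' for x in range(35,86,5) for c in [L[(abs(L[:,0]-x)<2.5)&(abs(L[:,1]-y)<2.5),2]]])
# wall rims seen: 
for nm,ax,sg in (('x',0,1),('x',0,-1),('y',1,1),('y',1,-1)):
    k=L[(abs(L[:,2]-44)<4)&(sg*L[:,ax]>30)]; print(nm,sg,len(k),np.percentile(k[:,ax],[5,50,95]).round(0) if len(k) else '')
# image with low-corner marks
c=r.get_calibration('top'); f=240/np.tan(np.radians(c['fovy']/2)); Rc=R.from_euler('xyz',c['attitude'],degrees=True).as_matrix()
y0,x0=270,125; im=cv2.resize(a[y0:y0+75,x0:x0+100,::-1],(800,600),interpolation=cv2.INTER_CUBIC)
for t,col in (((76,56,4),(0,0,255)),((66,46,4),(0,255,0)),((66,26,4),(255,0,0)),((66,6,4),(0,255,255)),((76,-56,4),(255,0,255)),((-76,56,4),(255,255,0))):
    w=(O+B@np.array(t)-c['position'])@Rc; u,v=f*w[0]/w[2]+c['cx'],f*w[1]/w[2]+c['cy']; print(t,round(u),round(v)); cv2.circle(im,(int((u-x0)*8),int((v-y0)*8)),4,col,-1)
cv2.imwrite('pics/s10.png',im)
```

```text
60 [' 41/30', ' 35/30', ' 31/11', ' 28/16', ' 30/8 ', '  .  ', '  .  ', '  .  ', '  .  ', '  .  ', '  .  ']
55 [' 28/9 ', ' 33/8 ', ' 29/4 ', ' 25/2 ', '  .  ', '  .  ', '  .  ', '  .  ', '  .  ', '  .  ', '  .  ']
50 ['  .  ', '  .  ', '  .  ', '  .  ', '  .  ', '  .  ', '  .  ', '  .  ', '  .  ', '  .  ', '  .  ']
45 ['  .  ', '  2/1 ', '  .  ', '  .  ', '  .  ', '  2/1 ', '  .  ', '  .  ', '  .  ', '  .  ', '  .  ']
40 ['  4/5 ', '  5/12', '  5/8 ', '  5/9 ', '  5/6 ', '  6/5 ', '  .  ', '  .  ', '  .  ', '  .  ', '  .  ']
35 ['  6/11', '  4/6 ', '  6/9 ', '  6/13', '  6/6 ', '  .  ', '  .  ', '  .  ', '  .  ', '  .  ', '  .  ']
30 ['  5/12', '  4/11', '  6/9 ', '  5/10', '  5/4 ', '  4/2 ', '  .  ', '  .  ', '  .  ', '  .  ', '  .  ']
25 ['  4/10', '  5/8 ', '  4/11', '  4/14', '  5/11', '  6/10', '  .  ', '  .  ', '  7/2 ', ' 12/5 ', '  .  ']
20 ['  3/8 ', '  4/10', '  4/10', '  6/5 ', '  5/10', '  8/23', '  9/16', ' 12/4 ', ' 23/25', ' 20/7 ', '  .  ']
15 ['  6/11', '  4/6 ', '  3/12', '  4/14', '  5/7 ', ' 11/18', ' 12/11', ' 23/5 ', ' 29/29', ' 20/8 ', '  .  ']
10 ['  5/11', 
[... 192 characters left out ...]
' 28/16', '  .  ']
0 ['  4/11', '  4/10', '  4/12', '  5/12', '  5/14', ' 10/27', ' 11/23', '  8/13', ' 31/84', ' 23/21', '  .  ']
-5 ['  3/9 ', '  4/10', '  5/11', '  5/8 ', '  5/9 ', '  4/9 ', '  5/12', '  5/12', ' 29/103', ' 40/23', '  .  ']
-10 ['  3/7 ', '  4/12', '  4/11', '  4/9 ', '  5/10', '  5/5 ', '  4/10', '  4/12', ' 28/82', ' 36/31', '  .  ']
-15 ['  3/10', '  4/12', '  4/6 ', '  4/12', '  5/14', '  6/11', '  5/9 ', '  6/17', ' 27/76', ' 27/21', '  .  ']
x 1 1336 [ 44. 551. 616.]
x -1 841 [-366.  -79.  -37.]
y 1 1592 [ 54. 160. 294.]
y -1 576 [-59. -56. -34.]
(76, 56, 4) 157 334
(66, 46, 4) 160 331
(66, 26, 4) 158 323
(66, 6, 4) 157 316
(76, -56, 4) 149 291
(-76, 56, 4) 209 343
```

View pics/s10.png

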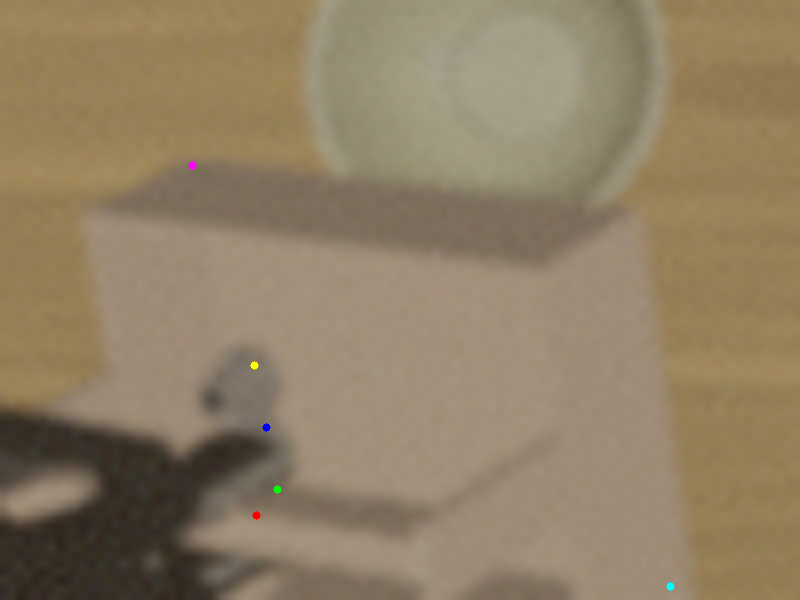

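The view shows one nut at (155,318) px and the next nut's edge at (160,327) px, partly under the jaw. The first nut's place, about 48 mm from the corner along the wall, fits three 20 mm nuts in a row. The rest of the visible floor is empty. Handing in.

```bash
python3 st.py; python3 -c "
from bench import r
print(r.hand_in())"
```

```text
t 21.575 [408.8 335.  301.8] q [  57.57    1.35   88.14  -33.44   99.19 -124.3 ] tilt 34.4 Mz [-0.825 -0.385 -0.413] gap 10.5 F [ 0.2 -0.5 -3.8]
the job is handed in; nothing more can be done
None
```

I picked up the tote by its bar, tilted it towards its pouring corner, and handed the job in at about 21.6 s with the tote still held up. No verdict was reported.

**How it was tilted:** the moves only allow a turn about the finger axis. I got the tilt by pushing the last joint against its range limit, so the arm leaned the tool, then turned about the tool axis to point the slope at the corner.

**Last checks:**
- **Tilt:** 34.4° in all. The tote's two sides slope down to the corner by about 0.42 rad (x) and 0.40 rad (y).
- **Grip and height:** squeeze was set to 110 N and the jaws read 10.5 mm. The pose was steady, and the tote was more than 150 mm above the table, clear of the dish below it.
- **Nuts:** one nut is plainly visible about 50 mm from the inner corner, and the edge of a second is visible next to it. The third is hidden by the gripper. I infer it is in the corner, because the first nut's position fits three in a row along the wall and the rest of the visible floor is empty.

**What went wrong or disagreed:**
- **Missed grasps:** the first two attempts closed on nothing, because the fingertips were about 33 mm higher than the reported tool position. The tote did not move, and I corrected the height.
- **Joint 3:** in an early out-of-reach test with empty jaws it read 1.2°, against its limit of 1.28°. I could not tell whether that counts as passing the range.
- **Bystanders:** the dish, hex key and screwdriver were never touched by design. I did not measure their positions again at the end.

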